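Close the plaster mould

ROBOT

A 7-joint arm with a two-finger parallel gripper is mounted at the origin on the work surface. World frame = base frame: x ahead of the robot, y to its left, z up, the work surface at z = 0. Lengths are in m, angles in rad, forces in N, time in s.
With the tool pointing down it reaches from about 0.425 to 0.925 m from the base axis. Payload 6.8 kg.
Tool frame: the origin (TCP) lies midway between the tips of the shut fingers; the grasp point (between the pads) lies r.tcp_to_grasp behind it (r.tcp_to_grasp is the distance from the TCP to the grasp point, in m); x points along the fingers, y is the direction in which the jaws open and shut, and the axes are right-handed (so a half turn about x gives the same grasp; the last joint's range is limited). The gripper opens to 85 mm and grips with 20 to 120 N. Pads are 22 mm wide; open, the fingers measure 114 mm over their backs; the gripper's body (76 mm by 85 mm) begins 54 mm behind the grasp point. The pads swing forward as they close: fully open they stand 13 mm farther back than shut.
Start: joints at [-1.373, 0.477, 0.022, 1.555, -0.011, 1.109, -0.083], TCP at [0.203, 0.644, 0.231] pointing down, gripper open.
Joint ranges: [-2.96, 2.96], [-0.34, 2.1], [-1.41, 1.46], [0.24, 2.44], [-1.37, 4.51], [0.17, 1.92], [-2.96, 2.96]. Speed limits (rad/s): [2.39, 2.39, 3.14, 3.14, 3.14, 3.14, 3.14].

INTERFACE

Orientations are given as a rotation vector (axis times angle).
In Python, from bench import r, grab_frame, search_frame, cut_out, pinpoint gives the robot as it stands. The module is installed in compiled form; this text tells all that it offers.
- The arm moves only by the tool apply_moves, never from a script. Its argument "commands" is a list of rows, each a list of 7 numbers: the finger opening in mm, from 0 to 85.4, then the shift along the tool's x, y, z in mm, then the turn, a rotation vector about the tool's x, y, z in rad. A call has 1 to 20 rows; each row is the pose to reach, as a shift and turn from the pose commanded when the call began, along the tool's axes at that moment; what a row does not reach only later rows make up. A row lasts 1/10 s, in which the tool goes at most 50 mm and 8.59 degrees, less where a joint would pass 70% of its speed; a pose out of reach is approached as far as the arm can. A call with a gripper value outside its range is refused whole. The fingers move at their own pace and stop on an object; "force" is the grip in N (left out, the last holds). Time passes only in rows, so rows that repeat a pose let the fingers close. It gives the time, the measured TCP pose, the force and the opening at its end, in the units of the state.
- r.get_obs(): the state, without advancing time (a new reading comes with each control period).
- grab_frame(name): name is "side" or "top" or "wrist"; returns a dict with "pixels" (480x640x3 uint8, red, green, blue), "mtx" (3x3 intrinsics, pixels), "distortion" ([k1, k2, p1, p2, k3] as OpenCV has them; the pictures are not rectified), "position" and "rotation" of the camera in the world; the wrist camera has in their place "T_tool_cam" (4x4, takes a point from camera to tool coordinates, whose origin is the TCP and whose axes are the tool frame's). Camera axes: x right, y down, z forward; pixel columns grow to the right and rows downward; lengths in m; the calibration is good to about 2 mm. A picture is of the moment at which its call begins: read the wrist's pose just before it. There is no depth.
- r.hand_in(): hands the job in, once; it reports no verdict.
Trained networks look in the newest picture that a camera, given by its name, has taken for a name from the list of things; names that differ only in an ending like _2 or _b are one class to them, and where a whole thing is asked for, a point or a joint stands for the part that bears it (a point fixed in the world has none). Each returns a list of dicts, best first, with "confidence" (0 to 1); they miss things now and then, are a little off and sometimes report something else, mostly with a low value. They report only what shows in the picture. A call takes as long as a camera call.
- search_frame(label, camera): "point" ([column, row] as shares, 0 to 1, of the picture: columns of its width, rows of its height, amid what is visible of it).
- cut_out(label, camera): "pixels" (480x640 bool, what is visible of it) and "point" ([column, row] as shares, 0 to 1, of the picture: columns of its width, rows of its height, amid what is visible of it).
- pinpoint(label, camera): "point" ([column, row] as shares, 0 to 1, of the picture: columns of its width, rows of its height: a listed point, or the origin of a listed thing).
The state is a dict: "clock": time; "joints": joint angles; "qvel": joint speeds; "tau": joint torques, N m; "tcp_pos": TCP position; "orientation": TCP orientation; "contact_force": force on the tool from outside, world axes, zero at the start; "moment": the same for the moment, N m; "grip_width": finger opening in m.
Only numpy, scipy, OpenCV 4.12 (cv2) and the standard library are available. Lean on these libraries where they do the work, as an engineer would, in place of code of your own. Each camera call takes 0.05 s, during which the arm holds its last target.

TASK

Close the plaster casting mould: pick up its lid, the larger of the two holed plaster plates, by the wooden grip bar and lower it over the two pins of the mould half until it lies flush on it, then let go. Either way round will do. Set it down gently, do not let it drop, and leave the smaller lid where it lies.

Things in the scene. Friction and masses are not known exactly. Their poses are not given: they have to be found in the camera images.
- lid: The mould's lid, loose, 0.35 kg: off-white plaster plate 180 x 100 x 14 mm lying flat, two 32 mm through-holes on its long centre line, 65 mm either side of the middle. On its middle stands a wooden grip bar, 60 mm long (x), 26 wide (y), 56 high. Origin: CENTRE of the grip bar, 42 mm above the plate's underside, 28 above its top face. x along plate and bar, z up; half turn alike.
- mould: Lower mould half, fixed: plaster block 200 x 120 x 35 mm, round cavity in its top. Two wooden pins on its long centre line, 65 mm either side of the middle: 22 mm thick, tapering to 8 at the tip, 30 high (tips 65 mm above the table; they show above a seated lid). Origin: centre of the underside, on the table. x runs from pin to pin, z up. A seated lid's origin is 77 mm above this one, x along x.
- small_lid: A smaller lid of another mould, loose: plaster plate 124 x 78 x 14 mm, two 22 mm holes 90 mm apart and the same grip bar. It does not fit these pins and must stay where it lies, flat on the table. Origin: centre of its grip bar, 42 mm above its underside; x runs along it.

How it is judged:
At the end, for the whole second after the job is handed in: The larger lid lies flush on the mould half with both pins through its holes: its origin 77 mm (within 4 mm) above the mould's, within 12 mm of it sideways, aligned within 10 degrees either way round, tilted less than 3 degrees, at rest and released (z of lid in the frame of mould between 0.073 and 0.081 m and horizontal distance between lid and mould below 0.012 m and angle between the x axis of lid and the x axis of mould, either way round below 0.175 rad and angle between lid's own z axis and vertical below 0.05 rad and linear speed of lid below 0.02 m/s); the robot touches nothing.
It fails at once if the smaller lid is moved by more than 40 mm (distance of small_lid from where it was at the start of the episode above 0.04 m).
It fails at once if the lid is dropped or slammed onto the mould (faster than 0.7 m/s just above it) (horizontal distance between lid and mould below 0.05 m and z of lid in the frame of mould below 0.12 m and linear speed of lid above 0.7 m/s).
It also fails if it takes over 42 s, if anything falls off the work surface, if the arm or the gripper's body presses on something with over 40 N, if the wrist force passes 120 N, or if a joint passes its speed limit or range.

## Working session

There is one attempt and no reset: what is moved stays moved. The work goes in short steps, Python scripts to look and compute and a tool call to move; the robot and the scene stay as the last step left them, time stands still between calls to the robot, and variables do not carry over. Pictures are saved under pics/ and viewed, and the job is handed in when it is done.

Besides the shell and the picture viewer there is one more tool, called after ">>>" by a JSON object that holds its "method" and its "body", one argument or row to a line. apply_moves: Moves the arm, as the interface text tells. Its arguments: {"type":"object","properties":{"commands":{"type":"array"},"force":{"type":"number"}},"required":["commands"]}

```bash
mkdir -p pics; cat > h.py <<'E'
import numpy as np, cv2, json
from scipy.spatial.transform import Rotation as R
from bench import r, grab_frame, search_frame, cut_out, pinpoint
def cam(f, obs=None):
    K=np.array(f["mtx"]);D=np.array(f["distortion"])
    if "position" in f:
        p=np.array(f["position"]);Q=np.array(f["rotation"])
        if Q.size==3: Q=R.from_rotvec(Q).as_matrix()
        elif Q.size==4: Q=R.from_quat(Q).as_matrix()
        return K,D,p,Q
    T=np.eye(4);T[:3,:3]=R.from_rotvec(obs["orientation"]).as_matrix();T[:3,3]=obs["tcp_pos"]
    T=T@np.array(f["T_tool_cam"]);return K,D,T[:3,3],T[:3,:3]
def ray(c,uv):
    K,D,p,Q=c
    x=cv2.undistortPoints(np.array(uv,float).reshape(-1,1,2),K,D).reshape(-1,2)
    return p,(Q@np.c_[x,np.ones(len(x))].T).T
def onplane(c,uv,z):
    p,d=ray(c,uv);return p+d*((z-p[2])/d[:,2])[:,None]
def proj(c,P):
    K,D,p,Q=c
    return cv2.projectPoints((np.array(P,float).reshape(-1,3)-p)@Q,np.zeros(3),np.zeros(3),K,D)[0].reshape(-1,2)
def save(f,name): cv2.imwrite("pics/"+name,f["pixels"][:,:,::-1])
E
python3 - <<'E'
from h import *
o=r.get_obs();print(o,r.tcp_to_grasp)
print(R.from_rotvec(o["orientation"]).as_matrix().round(3))
for n in ["top","side","wrist"]:
    o=r.get_obs();f=grab_frame(n);save(f,n+"0.png");c=cam(f,o)
    print(n,c[2],c[3].round(3).tolist(),f.get("rotation"))
    for l,z in [("lid",.042),("mould",0),("small_lid",.042)]:
        for q in pinpoint(l,n)[:3]:
            uv=np.array(q["point"])*[640,480];print(l,q["confidence"],uv.round(1),onplane(c,uv,z).round(4))
print(r.get_obs()["clock"])
E
```

```text
{'clock': 0.0, 'joints': array([-1.37310987,  0.47780125,  0.02233699,  1.55645122, -0.01149688,
        1.10925337, -0.08312634]), 'qvel': array([ 1.67349459e-03, -1.38510235e-04,  1.13747878e-03,  8.79346259e-04,
       -8.71955552e-05,  2.16243463e-03, -1.27749526e-03]), 'tau': array([ 2.14898392e-05, -5.96457589e+01,  1.60799168e+00, -2.81193101e+01,
        1.23925443e-02,  9.61483049e-03,  1.19508738e-05]), 'tcp_pos': array([0.20304263, 0.64313228, 0.23032497]), 'orientation': array([ 0.23859799,  1.55757821, -0.24140243]), 'contact_force': array([-0.21240206,  0.4623415 ,  0.12271316]), 'moment': array([ 0.0028988 ,  0.04692796, -0.00106078]), 'grip_width': 0.08497572140344038} 0.0187
[[-0.     0.301  0.954]
 [-0.002  0.954 -0.301]
 [-1.    -0.002  0.   ]]
top [0.37427517 0.01125147 1.21649485] [[0.022, -0.993, 0.117], [-1.0, -0.022, -0.002], [0.004, -0.117, -0.993]] [-2.18582936  2.13864152 -0.13061856]
lid 0.86 [464.6 253.4] [[ 0.5075 -0.3373  0.042 ]]
mould 0.9 [295.4 217.5] [[0.5894 0.0555 0.    ]]
small_lid 0.98 [163.8 274.8] [[0.443  0.3519 0.042 ]]
side [ 0.2945968  -0.75867739  0.72426304] [[0.958, -0.175, 0.229], [-0.288, -0.62, 0.73], [0.015, -0.765, -0.644]] [-2.25294786  0.32350718 -0.17086411]
lid 0.59 [361.2 415.9] [[ 0.4929 -0.3421  0.042 ]]
mould 0.97 [335.1 252.1] [[0.584  0.0526 0.    ]]
small_lid 0.6 [238.6 166.2] [[0.4509 0.3503 0.042 ]]
wrist [0.13324893 0.66413407 0.37365319] [[0.301, 0.914, 0.272], [0.954, -0.288, -0.086], [-0.0, 0.285, -0.959]] None
0.6
```

View pics/top0.png

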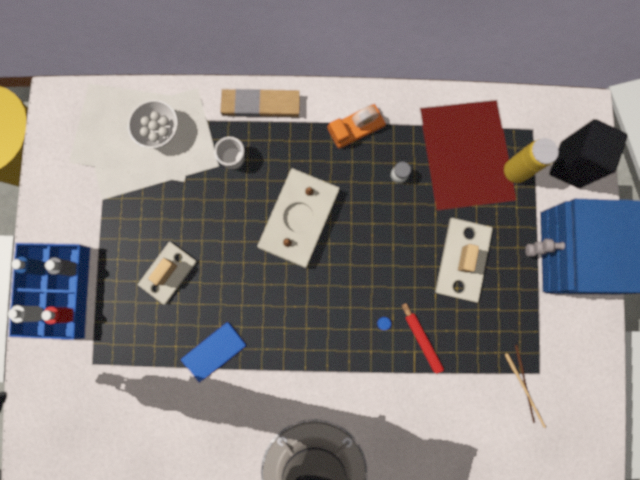

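View pics/side0.png

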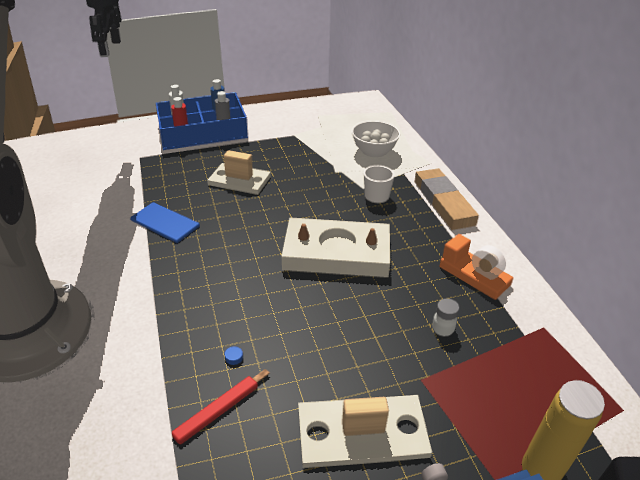

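The top view shows the lid at about (465,258), with holes at (469,233) and (458,286), the mould at (299,217) with pins at (309,191) and (287,242), and the small lid at (164,272). The side view shows the lid at (365,430) and the mould at (336,248). Next I'll fit the silhouettes in both views to get precise poses.

```bash
cat > fit.py <<'E'
from h import *
from scipy.optimize import minimize
def box(lx,ly,z0,z1): return np.array([[sx*lx/2,sy*ly/2,z] for sx in(-1,1) for sy in(-1,1) for z in(z0,z1)])
def cone(x): 
    a=np.linspace(0,2*np.pi,12);return np.r_[np.c_[x+.011*np.cos(a),.011*np.sin(a),0*a+.035],np.c_[x+.004*np.cos(a),.004*np.sin(a),0*a+.065]]
PARTS={"lid":[box(.18,.1,-.042,-.028),box(.06,.026,-.028,.028)],
"mould":[box(.2,.12,0,.035),cone(.065),cone(-.065)],"small_lid":[box(.124,.078,-.042,-.028),box(.06,.026,-.028,.028)]}
HOL={"lid":(.065,.016),"small_lid":(.045,.011)}
def render(c,label,x,y,z,yaw,S=4):
    im=np.zeros((480*S,640*S),np.uint8);Q=R.from_rotvec([0,0,yaw]).as_matrix()
    def pts(P): return proj(c,P@Q.T+[x,y,z])
    def fill(P,v,hull=True):
        q=(pts(P)*S).astype(np.int32)
        cv2.fillConvexPoly(im,cv2.convexHull(q),v)
    for P in PARTS[label]: fill(P,255)
    return cv2.resize(im,(640,480),interpolation=cv2.INTER_AREA)/255.
def fit(label,views,z,x0):
    def cost(p):
        s=0
        for c,m in views:
            g=render(c,label,p[0],p[1],z,p[2]);s+=1-np.minimum(g,m).sum()/np.maximum(g,m).sum()
        return s
    best=None
    for y0 in x0[2]:
        q=minimize(cost,[x0[0],x0[1],y0],method="Nelder-Mead",options=dict(initial_simplex=np.array([[x0[0],x0[1],y0]]*4)+np.r_[np.zeros((1,3)),np.diag([.01,.01,.1])],xatol=1e-4,fatol=1e-4))
        if best is None or q.fun<best.fun: best=q
    return best
def fillmask(m):
    cs,_=cv2.findContours(m.astype(np.uint8),cv2.RETR_EXTERNAL,cv2.CHAIN_APPROX_NONE)
    o=np.zeros(m.shape,np.uint8);cv2.drawContours(o,[max(cs,key=cv2.contourArea)],-1,1,-1);return o.astype(float)
E
python3 - <<'E'
from fit import *
V={}
for n in ["top","side"]:
    f=grab_frame(n);c=cam(f)
    for l in PARTS:
        m=cut_out(l,n)
        print(n,l,[(q["confidence"],q["pixels"].sum(),(np.array(q["point"])*[640,480]).round()) for q in m])
        if m: V[n,l]=(c,fillmask(m[0]["pixels"]))
import pickle;pickle.dump(V,open("V.pkl","wb"))
init={"lid":(.505,-.338,.042),"mould":(.588,.054,0),"small_lid":(.445,.351,.042)}
for l in PARTS:
    x,y,z=init[l]
    for vs in (["top"],["side"],["top","side"]):
        vv=[V[n,l] for n in vs if (n,l) in V]
        q=fit(l,vv,z,(x,y,[-.5,0,.3,-.3,-.9,.8]));print(l,vs,q.x.round(4),round(q.fun,3))
print(r.get_obs()["clock"])
E
```

```text
top lid [(0.88, np.int64(2971), array([462., 261.]))]
top mould [(0.81, np.int64(4608), array([297., 217.]))]
top small_lid [(0.94, np.int64(1820), array([169., 272.]))]
side lid [(0.77, np.int64(7524), array([360., 434.]))]
side mould [(0.63, np.int64(5514), array([338., 249.]))]
side small_lid [(0.9, np.int64(1759), array([234., 176.]))]
lid ['top'] [ 0.4955 -0.3458 -0.2048] 0.032
lid ['side'] [ 0.4967 -0.3448 -0.2131] 0.026
lid ['top', 'side'] [ 0.4965 -0.3452 -0.2126] 0.063
mould ['top'] [ 0.5853  0.0464 -0.3707] 0.022
mould ['side'] [ 0.5868  0.0487 -0.3776] 0.026
mould ['top', 'side'] [ 0.5856  0.0465 -0.3743] 0.06
small_lid ['top'] [ 0.4486  0.3536 -0.6038] 0.042
small_lid ['side'] [ 0.4498  0.3548 -0.6212] 0.04
small_lid ['top', 'side'] [ 0.4492  0.3537 -0.6035] 0.084
1.0
```

The two views agree within 2–3 mm and 0.02 rad:

| Thing | x, y (m) | Yaw (rad) |
|---|---|---|
| Lid | (0.4965, -0.345) | -0.21 |
| Mould | (0.586, 0.0475) | -0.374 |

I'll go via a waypoint that keeps clear of the base.

>>> {"method": "apply_moves", "body": {
  "commands": [
    [85, -20, -434, 595, 0, 0, 0],
    [85, -20, -434, 595, 0, 0, 0],
    [85, -20, -434, 595, 0, 0, 0],
    [85, -20, -434, 595, 0, 0, 0],
    [85, -20, -434, 595, 0, 0, 0],
    [85, -20, -434, 595, 0, 0, 0],
    [85, -20, -434, 595, 0, 0, 0],
    [85, -20, -434, 595, 0, 0, 0],
    [85, -20, -434, 595, 0, 0, 0],
    [85, -20, -434, 595, 0, 0, 0],
    [85, -20, -434, 595, 0, 0, 0],
    [85, -20, -434, 595, 0, 0, 0],
    [85, -20, -434, 595, 0, 0, 0],
    [85, -20, -434, 595, 0, 0, 0],
    [85, -20, -434, 595, 0, 0, 0]
  ]
}}

```text
clock: 2.5
tcp_pos: [0.6415, 0.047, 0.2516]
orientation: [0.241, 1.556, -0.243]
contact_force: [0.1, 0.8, -0.8]
grip_width: 0.0848
```

>>> {"method": "apply_moves", "body": {
  "commands": [
    [85, 30, -419, -19, -0.096, 0, 0],
    [85, 30, -419, -19, -0.096, 0, 0],
    [85, 30, -419, -19, -0.096, 0, 0],
    [85, 30, -419, -19, -0.096, 0, 0],
    [85, 30, -419, -19, -0.096, 0, 0],
    [85, 30, -419, -19, -0.096, 0, 0],
    [85, 30, -419, -19, -0.096, 0, 0],
    [85, 30, -419, -19, -0.096, 0, 0],
    [85, 30, -419, -19, -0.096, 0, 0],
    [85, 30, -419, -19, -0.096, 0, 0],
    [85, 30, -419, -19, -0.096, 0, 0]
  ]
}}

```text
clock: 3.6
tcp_pos: [0.4958, -0.3429, 0.2212]
orientation: [0.166, 1.564, -0.165]
contact_force: [0.7, 0.5, -0.8]
grip_width: 0.085
```

```bash
python3 - <<'E'
from fit import *
o=r.get_obs();f=grab_frame("wrist");save(f,"wrist1.png");c=cam(f,o)
print(o["clock"],o["tcp_pos"],R.from_rotvec(o["orientation"]).as_matrix().round(3).tolist())
for q in pinpoint("lid","wrist"): uv=np.array(q["point"])*[640,480];print(q["confidence"],uv,onplane(c,uv,.042))
m=cut_out("lid","wrist")
print([(q["confidence"],q["pixels"].sum()) for q in m])
if m:
    q=fit("lid",[(c,fillmask(m[0]["pixels"]))],.042,(.4965,-.345,[-.21]));print(q.x,q.fun)
im=f["pixels"][:,:,::-1].copy()
for p in (np.array([.4965,-.345,-.21]),):
    Q=R.from_rotvec([0,0,p[2]]).as_matrix()
    for P in PARTS["lid"]:
        for u in proj(c,P@Q.T+[p[0],p[1],.042]):
            if abs(u).max()<2000: cv2.circle(im,tuple(int(v) for v in u),3,(0,0,255),-1)
cv2.imwrite("pics/wrist1o.png",im)
E
```

```text
3.6 [ 0.49584986 -0.34285325  0.22124394] [[0.0, 0.209, 0.978], [0.001, 0.978, -0.209], [-1.0, 0.001, 0.0]]
0.94 [318.976 210.576] [[ 0.49440535 -0.34411156  0.042     ]]
[]
```

View pics/wrist1o.png

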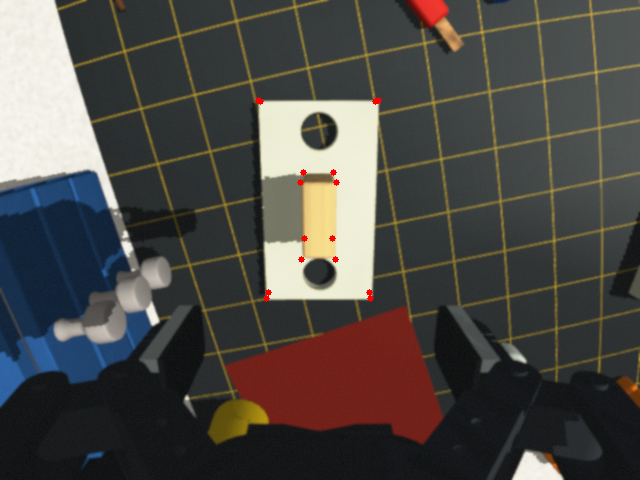

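The wrist view confirms the fit: the projected model corners sit on the plate corners (260,100), (377,100), (268,295) and (371,295), and on the bar around (319,215). I'll descend and check before closing.

>>> {"method": "apply_moves", "body": {
  "commands": [
    [85, 50, 0, 0, 0, 0, 0],
    [85, 100, 0, 0, 0, 0, 0],
    [85, 140, 0, 0, 0, 0, 0],
    [85, 165, 0, 0, 0, 0, 0],
    [85, 180, 0, 0, 0, 0, 0],
    [85, 190, 0, 0, 0, 0, 0],
    [85, 192, 0, 0, 0, 0, 0],
    [85, 192, 0, 0, 0, 0, 0]
  ]
}}

```text
clock: 4.55
tcp_pos: [0.4964, -0.3433, 0.0301]
orientation: [0.164, 1.563, -0.165]
contact_force: [-0.1, 0.2, 0.2]
grip_width: 0.0851
```

```bash
python3 - <<'E'
from h import *
o=r.get_obs();f=grab_frame("wrist");save(f,"wrist2.png")
print(o["clock"],o["tcp_pos"],o["contact_force"])
E
```

```text
4.55 [ 0.49641922 -0.34334651  0.03012856] [-0.1203591   0.20999139  0.16511261]
```

View pics/wrist2.png

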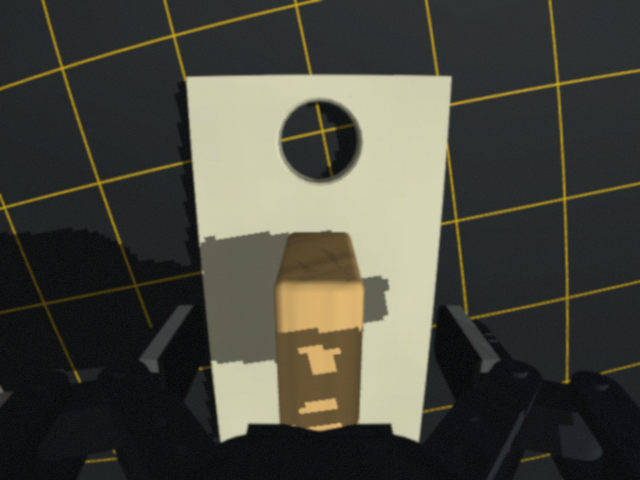

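The bar (275–363) is centred between the pads (190–435, midpoint about 313) and parallel to them. I'll close.

>>> {"method": "apply_moves", "body": {
  "commands": [
    [0, 0, 0, 0, 0, 0, 0],
    [0, 0, 0, 0, 0, 0, 0],
    [0, 0, 0, 0, 0, 0, 0],
    [0, 0, 0, 0, 0, 0, 0],
    [0, 0, 0, 0, 0, 0, 0],
    [0, 0, 0, 0, 0, 0, 0],
    [0, 0, 0, 0, 0, 0, 0],
    [0, 0, 0, 0, 0, 0, 0]
  ],
  "force": 70
}}

```text
clock: 5.4
tcp_pos: [0.4959, -0.3434, 0.0297]
orientation: [0.165, 1.564, -0.165]
contact_force: [-1.8, 0.0, 6.0]
grip_width: 0.0255
```

>>> {"method": "apply_moves", "body": {
  "commands": [
    [0, -3, 0, 0, 0, 0, 0],
    [0, -10, 0, 0, 0, 0, 0],
    [0, -25, 0, 0, 0, 0, 0],
    [0, -50, 0, 0, 0, 0, 0],
    [0, -80, 0, 0, 0, 0, 0],
    [0, -110, 0, 0, 0, 0, 0],
    [0, -130, 0, 0, 0, 0, 0],
    [0, -130, 0, 0, 0, 0, 0],
    [0, -130, 0, 0, 0, 0, 0]
  ]
}}

```text
clock: 6.3
tcp_pos: [0.4955, -0.3428, 0.1594]
orientation: [0.165, 1.564, -0.164]
contact_force: [-0.7, 0.0, -4.3]
grip_width: 0.0251
```

```bash
python3 - <<'E'
from h import *
o=r.get_obs();f=grab_frame("wrist");save(f,"wrist3.png");f=grab_frame("side");save(f,"side3.png")
print(o["clock"],o["tcp_pos"],o["contact_force"],o["grip_width"],R.from_rotvec(o["orientation"]).as_matrix().round(4).tolist())
cv2.imwrite("pics/c3.png",cv2.resize(np.hstack([cv2.imread("pics/wrist3.png"),cv2.imread("pics/side3.png")]),(800,300)))
E
```

```text
6.3 [ 0.49552408 -0.34282923  0.15940963] [-0.70304157  0.02085761 -4.29218768] 0.025085554029501644 [[0.0004, 0.2081, 0.9781], [0.0001, 0.9781, -0.2081], [-1.0, 0.0002, 0.0004]]
```

View pics/c3.png

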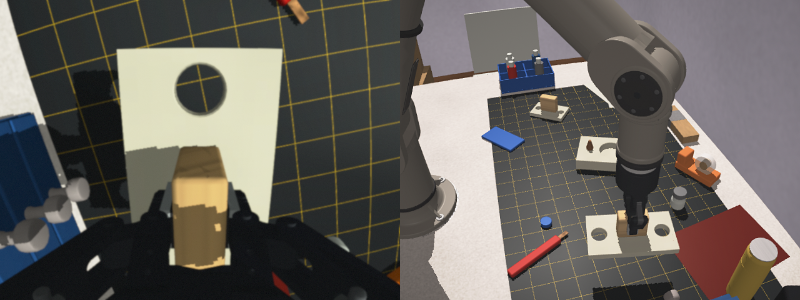

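Lifted: opening 25 mm, load 4.3 N, lid level in the wrist and side views, and the hole in the wrist view at about (322,142) at full scale. I'll carry it over the mould.

>>> {"method": "apply_moves", "body": {
  "commands": [
    [0, 0, 15, 0, 0, 0, 0],
    [0, 0, 50, 1, 0.02, 0, 0],
    [0, 0, 95, 1, 0.04, 0, 0],
    [0, 0, 140, 2, 0.06, 0, 0],
    [0, 0, 185, 3, 0.08, 0, 0],
    [0, 0, 230, 4, 0.1, 0, 0],
    [0, 0, 275, 4, 0.12, 0, 0],
    [0, 0, 320, 5, 0.14, 0, 0],
    [0, 0, 360, 6, 0.164, 0, 0],
    [0, 0, 385, 6, 0.164, 0, 0],
    [0, 0, 397, 6, 0.164, 0, 0],
    [0, 0, 401, 6, 0.164, 0, 0],
    [0, 0, 401, 6, 0.164, 0, 0],
    [0, 0, 401, 6, 0.164, 0, 0]
  ]
}}

```text
clock: 7.8
tcp_pos: [0.5846, 0.0456, 0.1592]
orientation: [0.295, 1.551, -0.296]
contact_force: [-0.3, -0.6, -3.3]
grip_width: 0.0252
```

```bash
python3 - <<'E'
from h import *
o=r.get_obs();f=grab_frame("wrist");save(f,"wrist4.png");f=grab_frame("side");save(f,"side4.png");f=grab_frame("top");save(f,"top4.png")
Q=R.from_rotvec(o["orientation"]).as_matrix()
print(o["clock"],o["tcp_pos"],o["contact_force"],o["grip_width"],Q.round(4).tolist(),np.arctan2(Q[1,2],Q[0,2]))
E
```

```text
7.8 [0.58464296 0.04558794 0.15916028] [-0.27391055 -0.60356994 -3.30142537] 0.025173050543969407 [[-0.0005, 0.3678, 0.9299], [-0.001, 0.9299, -0.3678], [-1.0, -0.0011, -0.0001]] -0.37663319972109705
```

View pics/wrist4.png

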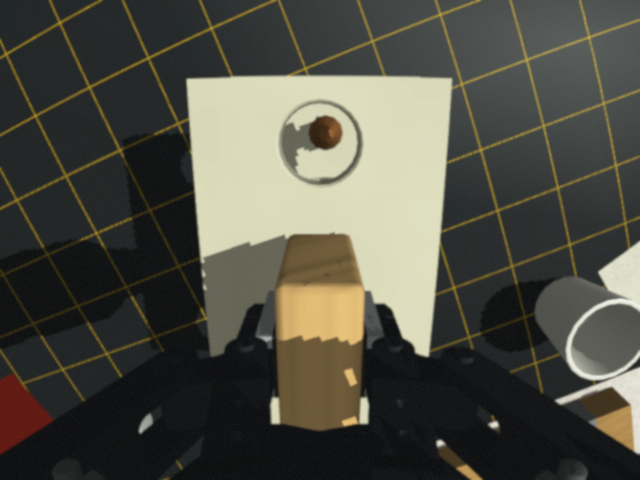

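View pics/side4.png

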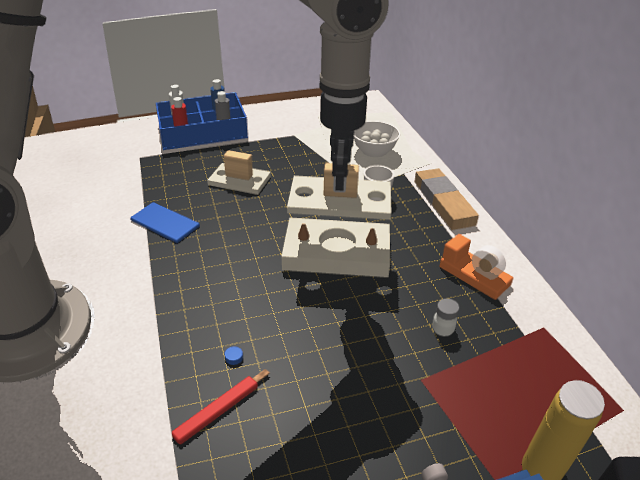

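The wrist view shows a pin (325,132) inside the hole ring (centre about 320,142). I'll compare this with the prediction from the fitted mould pose.

```bash
python3 - <<'E'
from fit import *
im=cv2.imread("pics/wrist4.png")
o=r.get_obs();f=grab_frame("wrist");c=cam(f,o);f2=grab_frame("wrist")
Qt=R.from_rotvec(o["orientation"]).as_matrix()
hsv=cv2.cvtColor(im,cv2.COLOR_BGR2HSV)
roi=np.zeros(im.shape[:2],bool);roi[100:185,278:362]=1
pm=roi&(hsv[...,1]>110)&(hsv[...,2]<170)
ys,xs=np.nonzero(pm);print("pin px",xs.mean(),ys.mean(),xs.min(),xs.max(),ys.min(),ys.max(),pm.sum())
# predicted pin silhouettes
for m in ([.5856,.0465,-.3743],[.5868,.0487,-.3776]):
    Q=R.from_rotvec([0,0,m[2]]).as_matrix()
    for s in(-1,1):
        g=np.zeros((480,640),np.uint8)
        u=proj(c,cone(.065*s)@Q.T+[m[0],m[1],0])
        if 0<u[:,1].mean()<200: print(m,s,u.min(0),u.max(0),u.mean(0)); S=s
# world offset of pin : fit shift so that silhouette centroid matches
def sil(dx,dy):
    m=[.5856,.0465,-.3743];Q=R.from_rotvec([0,0,m[2]]).as_matrix()
    u=proj(c,cone(.065*S)@Q.T+[m[0]+dx,m[1]+dy,0]);g=np.zeros((1920,2560),np.uint8)
    cv2.fillConvexPoly(g,cv2.convexHull((u*4).astype(np.int32)),1);yy,xx=np.nonzero(g);return np.array([xx.mean()/4,yy.mean()/4])
from scipy.optimize import fsolve
d=fsolve(lambda d:sil(*d)-[xs.mean(),ys.mean()],[0,0],epsfcn=1e-5);print("pin shift vs fit",d)
# hole top rim in hand: lid center at TCP + off, plate top z
z=o["tcp_pos"][2]-.0297+.014
w=onplane(c,[[320.5,141]],z)[0];print("hole centre top",w, "pin",np.array([.5856,.0465])+d+.065*S*np.array([np.cos(-.3743),np.sin(-.3743)]))
lt=(w-o["tcp_pos"])@Qt;print("hole in tool mm",lt*1000)
cor=onplane(c,[[188,78],[451,78]],z);print("front edge corners in tool",((cor-o["tcp_pos"])@Qt*1000).round(1).tolist())
E
```

```text
pin px 325.0968992248062 132.13695090439276 310 340 117 147 774
[0.5856, 0.0465, -0.3743] -1 [305.60398274 116.47623081] [339.23254809 150.39533349] [322.60797305 135.03117793]
[0.5868, 0.0487, -0.3776] -1 [309.78561239 116.9650594 ] [343.40212484 150.87477613] [327.02705756 135.54990515]
pin shift vs fit [0.000168   0.00185169]
hole centre top [0.52413562 0.06899398 0.14367994] pin [0.52526835 0.07211706]
hole in tool mm [ 15.69085838  -1.03664822 -64.94553278]
front edge corners in tool [[15.7, -51.0, -88.7], [15.7, 48.1, -88.8]]<stdin>:22: RuntimeWarning: The iteration is not making good progress, as measured by the 
 improvement from the last ten iterations.
```

The pin is about 3 mm off the hole centre, along tool +y. I'll correct that and lower until the pin tips enter the holes, then check.

>>> {"method": "apply_moves", "body": {
  "commands": [
    [0, 0, 3, 0, 0, 0, 0],
    [0, 15, 3, 0, 0, 0, 0],
    [0, 35, 3, 0, 0, 0, 0],
    [0, 50, 3, 0, 0, 0, 0],
    [0, 60, 3, 0, 0, 0, 0],
    [0, 68, 3, 0, 0, 0, 0],
    [0, 75, 3, 0, 0, 0, 0],
    [0, 75, 3, 0, 0, 0, 0],
    [0, 75, 3, 0, 0, 0, 0]
  ]
}}

```text
clock: 8.95
tcp_pos: [0.5865, 0.0506, 0.0846]
orientation: [0.293, 1.55, -0.293]
contact_force: [-0.4, 0.1, -3.9]
grip_width: 0.0253
```

```bash
python3 - <<'E'
from h import *
o=r.get_obs();f=grab_frame("wrist");save(f,"wrist5.png");f=grab_frame("side");save(f,"side5.png")
print(o["clock"],o["tcp_pos"],o["contact_force"],o["moment"])
a=cv2.imread("pics/wrist5.png")[40:340,170:470];b=cv2.imread("pics/side5.png")[150:300,240:440]
cv2.imwrite("pics/c5.png",np.hstack([a,cv2.resize(b,(400,300))]))
E
```

```text
8.95 [0.58647511 0.05056793 0.084569  ] [-0.37167663  0.14785842 -3.87214056] [ 0.03017542 -0.02205008  0.00526301]
```

View pics/c5.png

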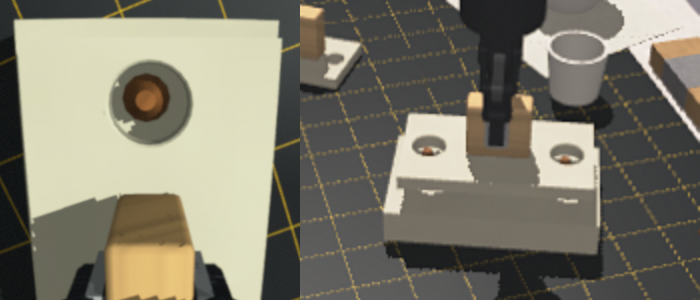

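Both pins show inside their holes. In the crop the pin is at (146,98) and the hole at (150,102), about 1.5 mm off. I'll make a small correction and lower slowly.

>>> {"method": "apply_moves", "body": {
  "commands": [
    [0, 0, -1.5, -1, 0, 0, 0],
    [0, 3, -1.5, -1, 0, 0, 0],
    [0, 6, -1.5, -1, 0, 0, 0],
    [0, 9, -1.5, -1, 0, 0, 0],
    [0, 12, -1.5, -1, 0, 0, 0],
    [0, 15, -1.5, -1, 0, 0, 0],
    [0, 17, -1.5, -1, 0, 0, 0],
    [0, 18.5, -1.5, -1, 0, 0, 0],
    [0, 19, -1.5, -1, 0, 0, 0],
    [0, 19, -1.5, -1, 0, 0, 0]
  ]
}}

```text
clock: 10.05
tcp_pos: [0.5847, 0.0496, 0.0653]
orientation: [0.293, 1.551, -0.293]
contact_force: [-0.6, -0.4, -3.3]
grip_width: 0.0256
```

>>> {"method": "apply_moves", "body": {
  "commands": [
    [0, 0.4, 0, 0, 0, 0, 0],
    [0, 0.8, 0, 0, 0, 0, 0],
    [0, 1, 0, 0, 0, 0, 0],
    [0, 1, 0, 0, 0, 0, 0]
  ]
}}

```text
clock: 10.45
tcp_pos: [0.5848, 0.0496, 0.0647]
orientation: [0.294, 1.551, -0.293]
contact_force: [-1.0, -0.1, 1.8]
grip_width: 0.0253
```

Contact: the load went from -3.3 to +1.8 N at exactly the expected height. I'll check the picture, then release.

>>> {"method": "apply_moves", "body": {
  "commands": [
    [35, 0, 0, 0, 0, 0, 0],
    [45, 0, 0, 0, 0, 0, 0],
    [60, 0, 0, 0, 0, 0, 0],
    [85, 0, 0, 0, 0, 0, 0],
    [85, 0, 0, 0, 0, 0, 0],
    [85, 0, 0, 0, 0, 0, 0],
    [85, 0, 0, 0, 0, 0, 0],
    [85, 0, 0, 0, 0, 0, 0]
  ]
}}

```text
clock: 11.25
tcp_pos: [0.5847, 0.0496, 0.0643]
orientation: [0.293, 1.551, -0.293]
contact_force: [0.4, 0.3, 0.7]
grip_width: 0.0848
```

```bash
python3 - <<'E'
from h import *
o=r.get_obs();f=grab_frame("wrist");save(f,"wrist6.png");f=grab_frame("side");save(f,"side6.png")
print(o["clock"],o["tcp_pos"],o["contact_force"],o["grip_width"])
a=cv2.resize(cv2.imread("pics/wrist6.png"),(400,300));b=cv2.imread("pics/side6.png")[150:300,240:440]
cv2.imwrite("pics/c6.png",np.hstack([a,cv2.resize(b,(400,300))]))
E
```

```text
11.25 [0.5846696  0.04957755 0.06427353] [0.39972493 0.3013152  0.7250348 ] 0.08482005820722775
```

View pics/c6.png

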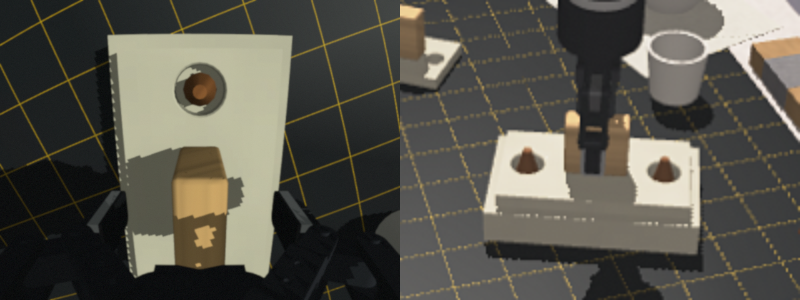

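The lid is seated. Both pins show through the holes, at (525,158) and (664,168) in the side crop, and the pads are clear of the bar. I'll retreat upward.

>>> {"method": "apply_moves", "body": {
  "commands": [
    [85, -10, 0, 0, 0, 0, 0],
    [85, -30, 0, 0, 0, 0, 0],
    [85, -60, 0, 0, 0, 0, 0],
    [85, -100, 0, 0, 0, 0, 0],
    [85, -140, 0, 0, 0, 0, 0],
    [85, -170, 0, 0, 0, 0, 0],
    [85, -180, 0, 0, 0, 0, 0],
    [85, -180, 0, 0, 0, 0, 0],
    [85, -180, 0, 0, 0, 0, 0]
  ]
}}

```text
clock: 12.25
tcp_pos: [0.5839, 0.0496, 0.2434]
orientation: [0.293, 1.552, -0.294]
contact_force: [0.7, -0.1, -0.5]
grip_width: 0.0851
```

```bash
python3 - <<'E'
from fit import *
o=r.get_obs();f=grab_frame("wrist");save(f,"wrist7.png");cw=cam(f,o)
fs=grab_frame("side");save(fs,"side7.png");c=cam(fs)
print(o["clock"],o["tcp_pos"],o["contact_force"],o["qvel"].round(3))
for n,cc in (("wrist",cw),("side",c)):
    if n=="wrist": o=r.get_obs();f=grab_frame("wrist");cc=cam(f,o)
    m=cut_out("lid",n);print(n,[(q["confidence"],q["pixels"].sum()) for q in m])
    if m:
        for z in(.077,.085):
            q=fit("lid",[(cc,fillmask(m[0]["pixels"]))],z,(.586,.048,[-.374]));print(z,q.x.round(4),round(q.fun,3))
m=cut_out("small_lid","side")
if m: q=fit("small_lid",[(c,fillmask(m[0]["pixels"]))],.042,(.449,.354,[-.61]));print("small",q.x.round(4),round(q.fun,3))
a=cv2.resize(cv2.imread("pics/wrist7.png"),(400,300));b=cv2.imread("pics/side7.png")[150:300,240:440]
cv2.imwrite("pics/c7.png",np.hstack([a,cv2.resize(b,(400,300))]))
E
```

```text
12.25 [0.58394703 0.04959435 0.24335515] [ 0.70062701 -0.07867018 -0.52996964] [ 0.     0.019 -0.004  0.014  0.001 -0.001 -0.001]
wrist [(0.88, np.int64(21995))]
0.077 [ 0.5859  0.0481 -0.373 ] 0.01
0.085 [ 0.5857  0.0478 -0.3739] 0.042
side [(0.75, np.int64(3853))]
0.077 [ 0.5866  0.048  -0.3631] 0.033
0.085 [ 0.5834  0.0387 -0.367 ] 0.042
small [ 0.4509  0.3542 -0.6173] 0.063
```

View pics/c7.png

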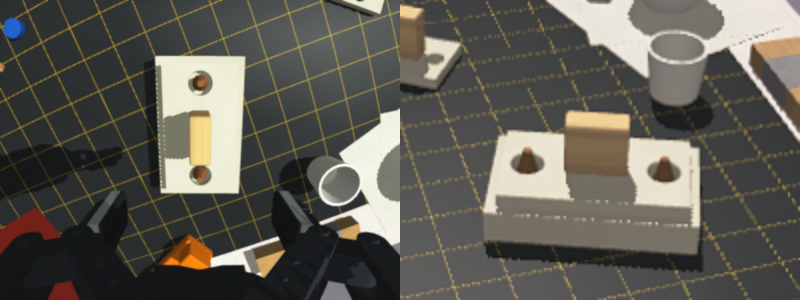

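The pictures show the lid flush with both pins centred in their holes, and the gripper well clear. The fit gives (0.586, 0.048) at z = 0.077 and yaw -0.373, which matches the mould. I'll hand in.

```bash
python3 - <<'E'
from bench import r
print(r.hand_in()); print(r.get_obs()["clock"])
E
```

```text
the job is handed in; nothing more can be done
None
the job is handed in; nothing more can be done
```

The larger lid is seated on the mould half and released, and I handed the job in with the clock at about 12.5 s of the 42 s allowed. The hand-in gave no verdict.

I picked the lid up by its grip bar, carried it over the mould and centred the holes on the pins using the wrist camera. I lowered it slowly until contact, where the vertical force reading went from -3.3 to +1.8 N at the expected height. Then I opened the gripper and backed off 180 mm.

**Last checks:**
- **Lid position:** the wrist-view fit puts the lid at (0.586, 0.048) m with yaw -0.373. The mould was measured at (0.586, 0.047) m with yaw -0.374. The 77 mm seated height fitted clearly better than 85 mm.
- **Pins and flushness:** the pictures show both pins through the holes, the plate flush on the mould and the gripper clear.
- **Small lid:** it is within about 2 mm of its first estimate, which is within measurement error.
- **Disagreements:** the side view gave a lid yaw about 0.01 rad different and a position less than 1 mm off. Before the pick-up, the lid was not found by the outline network in the wrist picture, so there I checked by overlaying the model on the picture.

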